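Clamp the green transport case with its draw latch

ROBOT

A 6-joint arm with a two-finger parallel gripper is mounted at the origin on a cart in front of the work surface, level with it; the furniture and walls round the work are solid. World frame = base frame: x ahead of the robot, y to its left, z up, the work surface at z = 0. Lengths are in m, angles in rad, forces in N, time in s.
With the tool pointing down it reaches from about 0.35 to 0.775 m from the base axis. Payload 7.3 kg.
Tool frame: the origin (TCP) lies midway between the tips of the shut fingers; the grasp point (between the pads) lies 19 mm behind it; z points along the fingers, y is the direction in which the jaws open and shut (so a half turn about z gives the same grasp; the last joint's range is limited). The gripper opens to 92 mm and grips with 3 to 60 N. Pads are 19 mm wide; open, the fingers measure 130 mm over their backs; the gripper's body (75 mm by 190 mm) begins 47 mm behind the grasp point.
Start: joints at [1.17, 0.342, 1.524, -0, 1.275, -0.146], TCP at [0.132, 0.508, 0.227] pointing down, gripper open.
Joint ranges: [-2.53, 2.53], [-0.77, 2.02], [0.04, 2.7], [-1, 4.14], [0.28, 2.66], [-3.11, 3.11]. Speed limits (rad/s): [2.57, 2.57, 3.14, 3.14, 3.14, 3.14].

INTERFACE

Orientations are given as [roll, pitch, yaw] about the fixed x, y, z axes, in that order (R = Rz(yaw) Ry(pitch) Rx(roll)).
In Python, from cell import status, eyes, job gives the robot as it stands.
- The arm moves only by the tool jog_arm, never from a script. Its argument "series" is a list of rows, each a list of 3 entries, a list of its own where there are three numbers: the gripper command: -1 is shut, 1 is fully open, values between are in proportion, then the shift along the tool's x, y, z in m, then the turn, a rotation vector about the tool's x, y, z in rad. In form: [[grip, [x, y, z], [ax, ay, az]], ...]. A call has 1 to 12 rows; each row is the pose to reach, as a shift and turn from the pose commanded when the call began, along the tool's axes at that moment; what a row does not reach only later rows make up. A row lasts 1/12 s, in which the tool goes at most 41.7 mm and 7.16 degrees, less where a joint would pass 70% of its speed; a pose out of reach is approached as far as the arm can. A call with a gripper value outside its range is refused whole. The fingers move at their own pace and stop on an object; "squeeze" is the grip in N (left out, the last holds). Time passes only in rows, so rows that repeat a pose let the fingers close. It gives the time, the measured TCP pose, the force and the opening at its end, in the units of the state.
- status.observe(): the state, without advancing time (a new reading comes with each control period).
- eyes.read_camera(name): name is "side" or "top"; returns a dict with "img" (384x512x3 uint8, red, green, blue), "range_z" (384x512 float32, m along the optical axis (not along the pixel's ray), 0 where there is no reading), "camera_matrix" (3x3 intrinsics, pixels), "k1" (the pictures are not rectified: a ray, as slopes to the right and down, at radius r is drawn at 1 + k1 r^2 times it, then the intrinsics apply), "T" (4x4, takes a point from camera to world coordinates). Camera axes: x right, y down, z forward; pixel columns grow to the right and rows downward; lengths in m; the calibration is good to about 2 mm. A picture is of the moment at which its call begins.
- job.hand_in(): hands the job in, once; it reports no verdict.
The state is a dict: "time": time; "qpos": joint angles; "qvel": joint speeds; "joint_efforts": joint torques, N m; "tool_pos": TCP position; "tool_rot": TCP orientation; "contact_force": force on the tool from outside, world axes, zero at the start; "torque": the same for the moment, N m; "opening": finger opening in m.
Only numpy, scipy, OpenCV 4.12 (cv2) and the standard library are available. Lean on these libraries where they do the work, as an engineer would, in place of code of your own. Each camera call takes 0.05 s, during which the arm holds its last target.

TASK

The green transport case is packed: close its draw latch. Tip the wire bail over so that it hooks behind the keeper on the lid, then swing the lever over and press it down until it snaps flat and the lid is drawn shut. The white case is still being packed, so leave its latch open.

Things in the scene. Friction and masses are not known exactly. Their poses are not given: they have to be found in the camera images.
- green_case: Green transport case 160 x 160 mm, 100 mm high, standing on its hinge edge: rear half (x -10 to +80 mm) and lid half (x -80 to -10 mm) meet in an upright seam across its flat top, the deck. Fixed in place. Origin: centre of its underside, z up; -x points to the lid's side (towards the robot at yaw 0). Its one draw latch sits at y = 0 on the deck. Wire side handles reach y = +-95 mm.
- green_case_lever_pin (a point): Pin about which the lever turns (along case y), at case x = +10, y = 0, z = 114 mm, on the rear half between two steel ears that reach z = 117 mm.
- green_case_keeper (a point): Top of the keeper, a steel plate 20 mm wide in case y on the lid, standing 10 mm above the deck and leaning towards case -x; case x about -38 mm with the lid ajar.
- green_case_lid (a joint): Opening of the lid half about the hinge at the foot of the seam, rad: 0 = shut, 0.055 = ajar by about 5 mm at the top, as it starts. A gasket spring pushes it ajar (about 25 N at the deck when shut), so only the closed latch keeps it shut.
- green_case_lever (a joint): Lever angle, rad: 0 = closed, level, pointing to case +x; pi/2 = upright; starts at 2.3 to 2.55 (end stop), leaning towards the lid (case -x). Steel paddle 24 mm wide, red end, 55 mm long from its pin; closed, its top face lies 6 to 8 mm above the pin. Stays where left. With the bail hooked it gets heavier from 1.4 rad on (up to about 5 N at its end) and snaps shut by itself below about 0.25 rad.
- green_case_lever_end (a point): Middle of the red end of the lever, 45 mm from its pin, on the face that is its top when closed (this face looks towards the lid and down while the lever leans over the lid).
- green_case_bail_bar (a point): Middle of the cross bar (5 mm thick, 34 mm wide) of the U-shaped wire bail, 60 mm from the bail's pin in the lever (15 mm from the lever's pin); the lever passes inside the U. Starts 65 to 88 degrees above level, leaning to case -x, held by light friction; tipped below 45 degrees it falls by itself. Hooked: it lies on the deck on the case -x side of the keeper, its middle 2 mm above the deck.
- green_case_bail_tab (a point): Outer end of the bail's red finger tab, 26 mm wide, 4 mm thick, which reaches 22 mm beyond the cross bar and is bent 10 mm out of the bail's plane (upwards when the bail lies down, towards case +x when it stands up).
- white_case_lever (a joint): Angle of the lever of the same latch on the white case, which is otherwise alike and stands beside it; starts open at 2.3 to 2.55 rad and must stay open.

How it is judged:
On the way:
1. the green case's bail lies over its keeper: bar down on the lid, beyond the keeper (z of green_case_bail_bar in the frame of green_case below 0.108 m and x of green_case_bail_bar in the frame of green_case below -0.033 m), for 0.1 s.
At the end, for the whole second after the job is handed in: The green case's lever lies closed (within 0.15 rad of its stop), its bail is hooked behind the keeper with the bar within 8 mm of the deck, and the lid is drawn shut (below 0.02 rad, about 2 mm at the top); the white case's lever is still open (above 2.0 rad) (value of joint green_case_lever below 0.15 rad and value of joint green_case_lid below 0.02 rad and z of green_case_bail_bar in the frame of green_case below 0.108 m and value of joint white_case_lever above 2 rad); the robot touches nothing.
It fails at once if the white case's lever is swung towards closed (value of joint white_case_lever below 2 rad).
It also fails if it takes over 38 s, if anything falls off the work surface, if the arm or the gripper's body presses on something with over 40 N, if the wrist force passes 120 N, or if a joint passes its speed limit or range.

## Working session

There is one attempt and no reset: what is moved stays moved. The work goes in short steps, Python scripts to look and compute and a tool call to move; the robot and the scene stay as the last step left them, time stands still between calls to the robot, and variables do not carry over. Pictures are saved under pics/ and viewed, and the job is handed in when it is done.

Besides the shell and the picture viewer there is one more tool, called after "Request:" by a JSON object that holds its "api" and its "payload", one argument or row to a line. jog_arm: Moves the arm, as the interface text tells. Its arguments: {"type":"object","properties":{"series":{"type":"array","items":{"type":"array"}},"squeeze":{"type":"number"}},"required":["series"]}

```bash
ls; mkdir -p pics; cat > h.py <<'E'
import numpy as np,cv2
from cell import status,eyes,job
def grab(n,f):
    c=eyes.read_camera(n); np.savez('pics/'+f+'.npz',**{k:np.asarray(v) for k,v in c.items()})
    cv2.imwrite('pics/'+f+'.png',cv2.cvtColor(c['img'],cv2.COLOR_RGB2BGR)); return c
def load(f): return dict(np.load('pics/'+f+'.npz'))
def ray(c,u,v):
    K=c['camera_matrix'];k=float(c['k1'])
    d=np.array([k,0,0,0.])
    p=cv2.undistortPoints(np.array([[[u,v]]],float),K,d,None,None,None) if False else cv2.undistortPoints(np.array([[[u,v]]],float),K,d)
    return np.array([p[0,0,0],p[0,0,1],1.])
def pt(c,u,v):
    z=c['range_z'][int(round(v)),int(round(u))]
    return (c['T']@np.append(ray(c,u,v)*z,1))[:3]
def plane(c,u,v,h):
    d=c['T'][:3,:3]@ray(c,u,v);o=c['T'][:3,3]
    return o+d*(h-o[2])/d[2]
def cloud(c):
    K=c['camera_matrix'];d=np.array([float(c['k1']),0,0,0])
    H,W=c['range_z'].shape;vv,uu=np.mgrid[:H,:W]
    p=cv2.undistortPoints(np.stack([uu,vv],-1).reshape(-1,1,2).astype(float),K,d)[:,0]
    z=c['range_z'].reshape(-1,1)
    P=np.hstack([p*z,z]);return (P@c['T'][:3,:3].T+c['T'][:3,3]).reshape(H,W,3)
E
python3 - <<'E'
from h import *
print(status.observe())
for n in('side','top'):
    c=grab(n,n+'0'); print(c['T'],c['camera_matrix'],c['k1'])
E
```

```text
pics
{'time': 0.0, 'qpos': array([ 1.17002468e+00,  3.42723512e-01,  1.52502266e+00, -4.22060874e-05,
        1.27542161e+00, -1.46002825e-01]), 'qvel': array([ 2.76429691e-03,  2.33384200e-04,  3.13736566e-04,  1.41774063e-03,
        7.97561610e-04, -8.88235085e-05]), 'joint_efforts': array([ 1.46714825e-03, -4.31227648e+01, -2.44226611e+01,  7.17929564e-02,
        5.58107521e-02, -1.08032889e-04]), 'tool_pos': array([0.13213851, 0.50766557, 0.2260426 ]), 'tool_rot': array([-3.14002841e+00, -1.89228026e-04,  2.88683600e+00]), 'contact_force': array([ 1.03858721, -0.87202429, -0.01378327]), 'torque': array([ 0.02892999, -0.03448783,  0.03733757]), 'opening': 0.09154243534330746}
[[-0.87607039  0.33734953 -0.34452281  0.88098229]
 [ 0.48188754  0.5875295  -0.65007191  0.7163574 ]
 [-0.01688414 -0.73553    -0.67728173  0.79046402]
 [ 0.          0.          0.          1.        ]] [[409.33076886   0.         254.53568526]
 [  0.         409.33076886 185.2568919 ]
 [  0.           0.           1.        ]] -0.15131711266848524
[[ 0.01088561 -0.99624579  0.0858826   0.46086464]
 [-0.99962908 -0.01298625 -0.02393873  0.05918216]
 [ 0.02496415 -0.08559015 -0.99601763  0.9450066 ]
 [ 0.          0.          0.          1.        ]] [[403.47395163   0.         251.54590899]
 [  0.         403.47395163 187.35068747]
 [  0.           0.           1.        ]] 0.04226285366053062
```

View pics/side0.png

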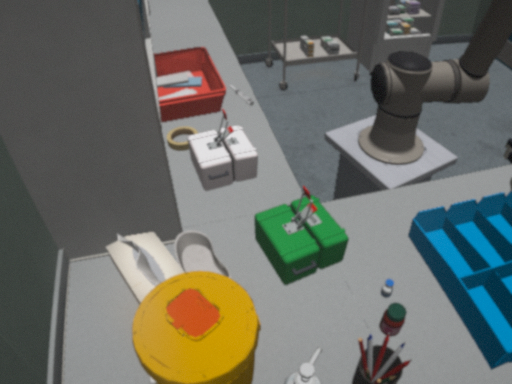

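View pics/top0.png

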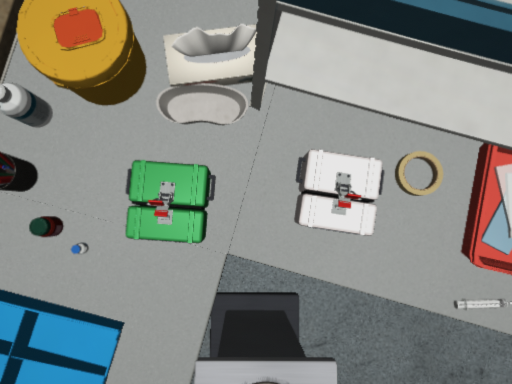

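```bash
python3 - <<'E'
from h import *
for n in('side0','top0'):
    c=load(n);P=cloud(c);h=cv2.cvtColor(c['img'],cv2.COLOR_RGB2HSV)
    g=((h[...,0]>45)&(h[...,0]<75)&(h[...,1]>150)&(h[...,2]>60))
    X=P[g];print(n,g.sum(),X.min(0),X.max(0))
    t=g&(abs(P[...,2]-.1)<.012)&(P[...,0]>.3)&(P[...,0]<.8)
    n_,l,s,_=cv2.connectedComponentsWithStats(t.astype(np.uint8)*255);print(s[s[:,4]>60])
    r=cv2.minAreaRect(P[t][:,:2].astype(np.float32)*1000);print('deck',np.median(P[t][:,2]),r)
    red=((h[...,0]<8)|(h[...,0]>172))&(h[...,1]>150)&(h[...,2]>90)
    n_,l,s,cc=cv2.connectedComponentsWithStats(red.astype(np.uint8)*255)
    for i in range(1,n_):
        if s[i,4]>8:
            Q=P[l==i];print(s[i],cc[i].round(1),np.median(Q,0).round(3),Q.min(0).round(3),Q.max(0).round(3))
    b=(240,170,120,120) if n=='side0' else (110,140,120,120)
    x,y,w,hh=b
    im=cv2.resize(c['img'][y:y+hh,x:x+w],(600,600),interpolation=cv2.INTER_CUBIC)
    cv2.imwrite('pics/'+n+'z.png',im[...,::-1])
E
```

```text
side0 2712 [0.42051553 0.14090047 0.05386916] [0.88098229 0.7163574  0.79046402]
[[     0      0    512    384 193924]
 [   306    196     41     53    799]
 [   256    205     64     59   1799]]
deck 0.09813247013897308 ((504.12158203125, 222.4429168701172), (154.71591186523438, 160.24484252929688), 86.4217529296875)
[ 156   49   69   60 1823] [191.   74.3] [ 0.395 -0.769  0.059] [ 0.309 -0.842 -0.005] [0.881 0.716 0.79 ]
[158  88  23   8 101] [166.9  90.4] [ 0.517 -0.69   0.001] [ 0.462 -0.731 -0.004] [ 0.549 -0.67   0.007]
[304 188   5   6  13] [306.  190.8] [0.498 0.222 0.204] [0.497 0.214 0.199] [0.499 0.231 0.207]
[311 204   5   7  18] [313.1 207.3] [0.475 0.224 0.145] [0.472 0.215 0.142] [0.478 0.231 0.147]
top0 1022 [0.4204711  0.05918216 0.06633168] [0.58622081 0.30021004 0.9450066 ]
[[     0      0    512    384 195593]
 [   130    161     17     41    244]
 [   144    162     50     20    200]
 [   194    166     14     40    129]
 [   127    207     28     31    129]
 [   173    209     31     33    144]
 [   139    236     49      5     82]]
deck 0.09999969266430986 ((502.7464599609375, 215.97299194335938), (157.83755493164062, 159.45399475097656), 86.5338134765625)
[  55    9   47   38 1266] [77.3 27.1] [0.817 0.368 0.209] [0.461 0.059 0.205] [0.851 0.408 0.945]
[ 469  145   43  129 2366] [489.7 214.1] [ 0.486 -0.485  0.072] [ 0.363 -0.576 -0.001] [0.642 0.059 0.945]
[348 194  13   4  29] [353.6 195.2] [ 0.513 -0.147  0.206] [ 0.51  -0.159  0.202] [ 0.515 -0.136  0.21 ]
[149 200  14   5  51] [155.4 201.8] [0.496 0.215 0.208] [0.461 0.059 0.1  ] [0.505 0.235 0.945]
[339 201  12   7  52] [344.2 204.3] [ 0.499 -0.145  0.144] [ 0.493 -0.157  0.141] [ 0.505 -0.134  0.149]
[155 211  12   6  54] [160.4 213.4] [0.477 0.218 0.148] [0.471 0.206 0.144] [0.481 0.229 0.152]
```

View pics/side0z.png

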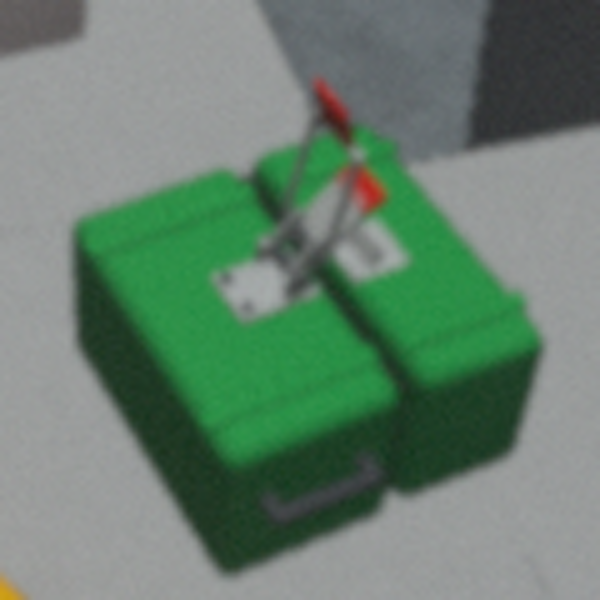

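View pics/top0z.png

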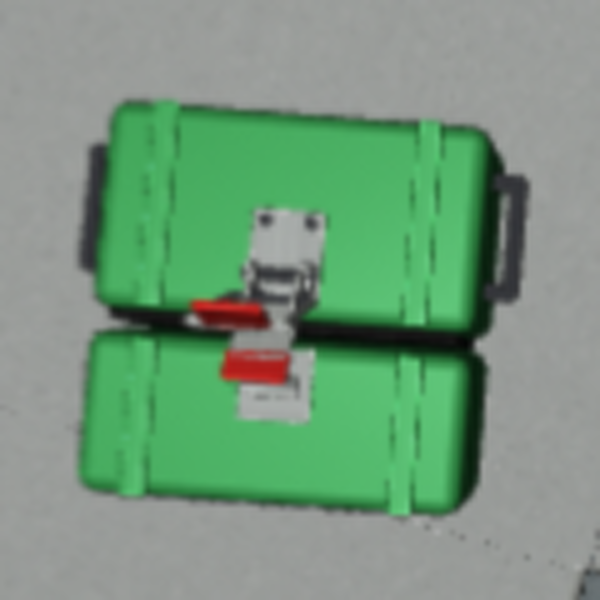

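The top view shows the green case at about (165,200), with its bail tab at (155,202) and lever end at (160,213). From these I get case origin ≈ (0.505, 0.219) and yaw ≈ -0.06. The tab at z 0.206 and the lever end at z 0.148 both match the given geometry. Next I move behind the bail.

Request:
{"api": "jog_arm", "payload": {
  "series": [
    [-1, [-0.035, -0.015, -0.02], [0, 0, -0.02]],
    [-1, [-0.07, -0.03, -0.044], [0, 0, -0.04]],
    [-1, [-0.105, -0.042, -0.044], [0, 0, -0.06]],
    [-1, [-0.14, -0.055, -0.044], [0, 0, -0.08]],
    [-1, [-0.175, -0.068, -0.044], [0, 0, -0.1]],
    [-1, [-0.21, -0.082, -0.044], [0, 0, -0.12]],
    [-1, [-0.245, -0.096, -0.044], [0, 0, -0.14]],
    [-1, [-0.28, -0.11, -0.044], [0, 0, -0.16]],
    [-1, [-0.315, -0.123, -0.044], [0, 0, -0.18]],
    [-1, [-0.35, -0.137, -0.044], [0, 0, -0.194]],
    [-1, [-0.385, -0.15, -0.044], [0, 0, -0.194]],
    [-1, [-0.42, -0.164, -0.044], [0, 0, -0.194]]
  ]
}}

```text
time: 1.1
tool_pos: [0.4985, 0.2421, 0.2704]
tool_rot: [-3.142, -0.001, 3.081]
contact_force: [0.8, 0.9, 0.2]
opening: 0.0162
```

Request:
{"api": "jog_arm", "payload": {
  "series": [
    [-1, [-0.02, -0.012, 0], [0, 0, 0]],
    [-1, [-0.0375, -0.024, 0], [0, 0, 0]],
    [-1, [-0.0375, -0.024, 0], [0, 0, 0]],
    [-1, [-0.0375, -0.024, 0.03], [0, 0, 0]],
    [-1, [-0.0375, -0.024, 0.06], [0, 0, 0]],
    [-1, [-0.0375, -0.024, 0.09], [0, 0, 0]],
    [-1, [-0.0375, -0.024, 0.09], [0, 0, 0]],
    [-1, [-0.0375, -0.024, 0.09], [0, 0, 0]]
  ]
}}

```text
time: 1.77
tool_pos: [0.5322, 0.2175, 0.1798]
tool_rot: [-3.141, -0.004, 3.081]
contact_force: [0.4, -0.7, -0.4]
opening: 0.0005
```

```bash
python3 - <<'E'
from h import *
c=grab('side','side1');im=cv2.resize(c['img'][130:280,220:370],(600,600),interpolation=cv2.INTER_CUBIC);cv2.imwrite('pics/side1z.png',im[...,::-1])
print(status.observe()['tool_pos'],status.observe()['time'])
E
```

```text
[0.5334433  0.2177397  0.18167741] 1.8167
```

View pics/side1z.png

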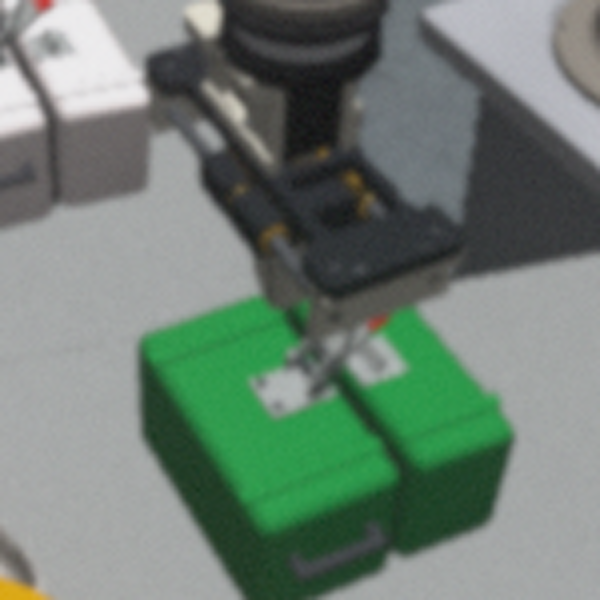

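The side view shows the shut fingers at about (335,320), just on the +x side of the upright bail and clear of it. Now I push the bail towards -x.

Request:
{"api": "jog_arm", "payload": {
  "series": [
    [-1, [0.008, 0, 0], [0, 0, 0]],
    [-1, [0.016, 0, 0], [0, 0, 0]],
    [-1, [0.024, 0, 0], [0, 0, 0]],
    [-1, [0.03, 0, 0], [0, 0, 0]],
    [-1, [0.036, 0, 0.002], [0, 0, 0]],
    [-1, [0.042, 0, 0.004], [0, 0, 0]],
    [-1, [0.048, 0, 0.006], [0, 0, 0]],
    [-1, [0.054, 0, 0.008], [0, 0, 0]],
    [-1, [0.06, 0, 0.01], [0, 0, 0]],
    [-1, [0.066, 0, 0.01], [0, 0, 0]],
    [-1, [0.072, 0, 0.01], [0, 0, 0]],
    [-1, [0.078, 0, 0.01], [0, 0, 0]]
  ]
}}

```text
time: 2.82
tool_pos: [0.455, 0.222, 0.1707]
tool_rot: [3.142, 0.0, 3.081]
contact_force: [0.2, -0.7, -0.7]
opening: 0.0002
```

```bash
python3 - <<'E'
from h import *
c=grab('side','side2');im=cv2.resize(c['img'][130:280,220:370],(600,600),interpolation=cv2.INTER_CUBIC);cv2.imwrite('pics/side2z.png',im[...,::-1])
print(status.observe()['tool_pos'],status.observe()['time'])
E
```

```text
[0.45391034 0.22212624 0.17072251] 2.8667
```

View pics/side2z.png

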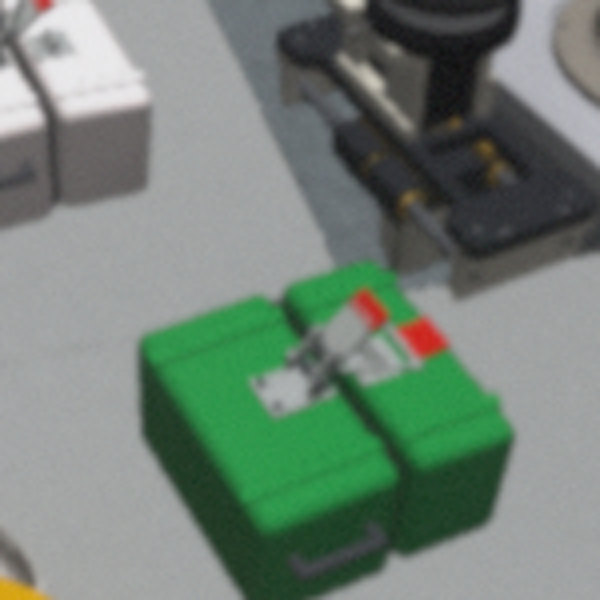

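The bail has dropped. Its red tab lies at (423,338) in the zoomed view and the lever is still leaning over the lid. I'll check the heights.

```bash
python3 - <<'E'
from h import *
c=load('side2');P=cloud(c);h=cv2.cvtColor(c['img'],cv2.COLOR_RGB2HSV)
red=((h[...,0]<8)|(h[...,0]>172))&(h[...,1]>150)&(h[...,2]>90)
n,l,s,cc=cv2.connectedComponentsWithStats(red.astype(np.uint8)*255)
O=np.array([.5055,.219,0]);a=-.061;R=np.array([[np.cos(a),-np.sin(a),0],[np.sin(a),np.cos(a),0],[0,0,1]])
for i in range(1,n):
    if s[i,4]>8 and s[i,0]>230:
        Q=(P[l==i]-O)@R*1000;print(s[i],np.median(Q,0).round(1),Q.min(0).round(),Q.max(0).round())
E
```

```text
[309 204   7   7  25] [-29.3   1.6 144.8] [-33. -11. 141.] [344. 519. 790.]
[320 210  11   9  55] [-69.3  -0.4 101.7] [-78. -12.  99.] [-60.  12. 104.]
[385 337   3   7  10] [ 12.3 323.4 129.7] [ 10. 321. 121.] [ 14. 325. 134.]
```

The tab is at case x -60 to -78 and z ≈ 102 mm, so the bail is hooked down beyond the keeper. Next I lower the fingers on the lid side of the lever.

Request:
{"api": "jog_arm", "payload": {
  "series": [
    [-1, [0.01, 0, 0], [0, 0, 0]],
    [-1, [0.01, 0, 0.01], [0, 0, 0]],
    [-1, [0.01, 0, 0.023], [0, 0, 0]],
    [-1, [0.01, 0, 0.036], [0, 0, 0]],
    [-1, [0.01, 0, 0.036], [0, 0, 0]],
    [-1, [0.003, 0, 0.036], [0, 0, 0]],
    [-1, [-0.004, 0, 0.034], [0, 0, 0]],
    [-1, [-0.011, 0, 0.032], [0, 0, 0]],
    [-1, [-0.018, 0, 0.029], [0, 0, 0]],
    [-1, [-0.024, 0, 0.026], [0, 0, 0]],
    [-1, [-0.03, 0, 0.023], [0, 0, 0]],
    [-1, [-0.036, 0, 0.02], [0, 0, 0]]
  ]
}}

```text
time: 3.87
tool_pos: [0.4928, 0.2199, 0.1517]
tool_rot: [3.141, 0.002, 3.081]
contact_force: [-1.3, -0.1, -1.0]
opening: -0.0002
```

```bash
python3 - <<'E'
from h import *
c=grab('side','side3');im=cv2.resize(c['img'][130:280,220:370],(600,600),interpolation=cv2.INTER_CUBIC);cv2.imwrite('pics/side3z.png',im[...,::-1])
s=status.observe();print(s['tool_pos'],s['time'],s['contact_force'])
E
```

```text
[0.49415565 0.21976313 0.15212091] 3.9167 [0.66784764 0.78336644 0.17669481]
```

View pics/side3z.png

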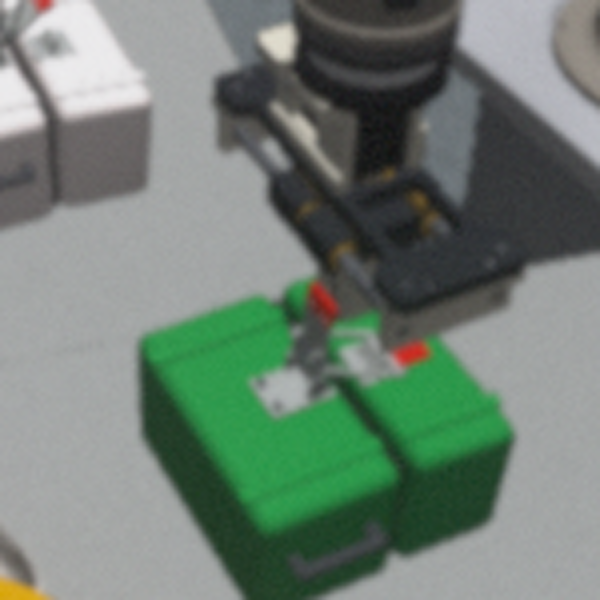

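The lever is now about upright (red end at (323,300)) and the tab is still down at (412,353), with the bail hooked. I carry the lever over along its arc.

Request:
{"api": "jog_arm", "payload": {
  "series": [
    [-1, [-0.005, 0, -0.004], [0, 0, 0]],
    [-1, [-0.012, 0, -0.005], [0, 0, 0]],
    [-1, [-0.02, 0, -0.004], [0, 0, 0]],
    [-1, [-0.027, 0, -0.002], [0, 0, 0]],
    [-1, [-0.0325, 0, 0.001], [0, 0, 0]],
    [-1, [-0.038, 0, 0.0045], [0, 0, 0]],
    [-1, [-0.0425, 0, 0.009], [0, 0, 0]],
    [-1, [-0.047, 0, 0.0135], [0, 0, 0]],
    [-1, [-0.05, 0, 0.019], [0, 0, 0]]
  ]
}}

```text
time: 4.67
tool_pos: [0.542, 0.2167, 0.131]
tool_rot: [3.142, 0.0, 3.081]
contact_force: [-0.1, -0.3, 0.8]
opening: 0.0005
```

```bash
python3 - <<'E'
from h import *
c=grab('side','side4');im=cv2.resize(c['img'][130:280,220:370],(600,600),interpolation=cv2.INTER_CUBIC);cv2.imwrite('pics/side4z.png',im[...,::-1])
s=status.observe();print(s['tool_pos'],s['time'],s['contact_force'])
E
```

```text
[0.54177491 0.21648132 0.12969038] 4.7167 [-0.28320154  0.6191689  -0.48603985]
```

View pics/side4z.png

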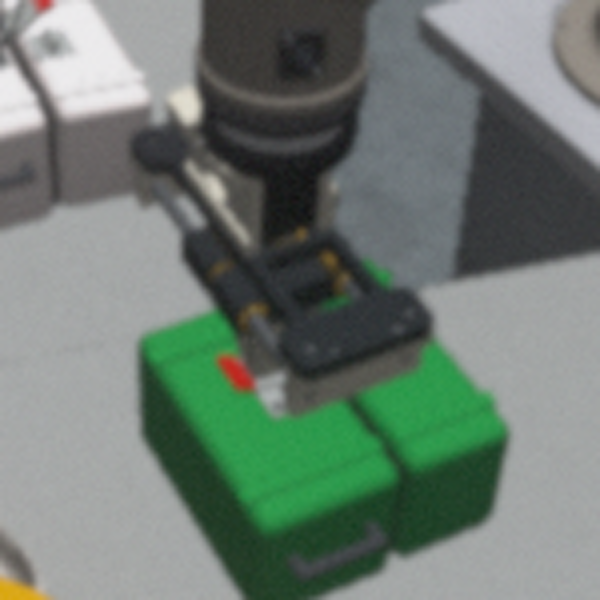

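The lever lies flat (red end at (237,373)), the seam looks closed and there is no force on the tool. I'll press lightly to confirm, then retreat.

Request:
{"api": "jog_arm", "payload": {
  "series": [
    [-1, [-0.004, 0, 0.003], [0, 0, 0]],
    [-1, [-0.004, 0, 0.006], [0, 0, 0]],
    [-1, [-0.004, 0, 0.009], [0, 0, 0]],
    [-1, [-0.004, 0, 0.01], [0, 0, 0]],
    [-1, [-0.004, 0, 0.01], [0, 0, 0]]
  ]
}}

```text
time: 5.13
tool_pos: [0.5451, 0.2165, 0.1214]
tool_rot: [-3.141, -0.001, 3.081]
contact_force: [0.5, 0.5, 0.2]
opening: 0.0004
```

Request:
{"api": "jog_arm", "payload": {
  "series": [
    [-1, [0, 0, 0.002], [0, 0, 0]],
    [-1, [0, 0, 0.003], [0, 0, 0]],
    [-1, [0, 0, 0.003], [0, 0, 0]]
  ]
}}

```text
time: 5.38
tool_pos: [0.5456, 0.2167, 0.1201]
tool_rot: [3.141, 0.002, 3.081]
contact_force: [-2.7, -0.2, 7.3]
opening: 0.0004
```

Contact at z = 0.120 with 7 N matches the closed lever. Retreating.

Request:
{"api": "jog_arm", "payload": {
  "series": [
    [-1, [0, 0, -0.02], [0, 0, 0]],
    [-1, [0, 0, -0.06], [0, 0, 0]],
    [-1, [0, 0, -0.1], [0, 0, 0]],
    [-1, [0.03, 0.02, -0.13], [0, 0, 0]],
    [-1, [0.06, 0.05, -0.15], [0, 0, 0]],
    [-1, [0.09, 0.08, -0.15], [0, 0, 0]],
    [-1, [0.11, 0.11, -0.15], [0, 0, 0]],
    [-1, [0.13, 0.14, -0.15], [0, 0, 0]],
    [-1, [0.15, 0.17, -0.15], [0, 0, 0]],
    [-1, [0.17, 0.2, -0.15], [0, 0, 0]],
    [-1, [0.17, 0.2, -0.15], [0, 0, 0]],
    [-1, [0.17, 0.2, -0.15], [0, 0, 0]]
  ]
}}

```text
time: 6.38
tool_pos: [0.3865, 0.4278, 0.2687]
tool_rot: [3.142, 0.0, 3.085]
contact_force: [-0.0, -0.2, -0.7]
opening: 0.0005
```

```bash
python3 - <<'E'
from h import *
O=np.array([.5055,.219,0]);a=-.061;R=np.array([[np.cos(a),-np.sin(a),0],[np.sin(a),np.cos(a),0],[0,0,1]])
ims=[]
for nm,b in(('side',(220,130)),('top',(95,125))):
    c=grab(nm,nm+'5');ims.append(cv2.resize(c['img'][b[1]:b[1]+150,b[0]:b[0]+150],(400,400),interpolation=cv2.INTER_CUBIC))
    P=cloud(c);h=cv2.cvtColor(c['img'],cv2.COLOR_RGB2HSV)
    red=((h[...,0]<8)|(h[...,0]>172))&(h[...,1]>150)&(h[...,2]>90)
    n,l,s,cc=cv2.connectedComponentsWithStats(red.astype(np.uint8)*255)
    for i in range(1,n):
        if s[i,4]>8:
            W=np.median(P[l==i],0)
            Q=(P[l==i]-O)@R*1000;print(nm,s[i],W.round(3),np.median(Q,0).round(1),Q.min(0).round(),Q.max(0).round())
cv2.imwrite('pics/end.png',np.hstack(ims)[...,::-1])
s=status.observe();print(s['tool_pos'],s['time'],s['contact_force'])
E
```

```text
side [ 156   49   69   60 1826] [ 0.396 -0.767  0.06 ] [ -54.3 -994.6   59.5] [ -135. -1058.    -5.] [344. 519. 790.]
side [158  88  23   8 100] [ 0.517 -0.691  0.001] [ 6.710e+01 -9.072e+02  6.000e-01] [  11. -945.   -6.] [  98. -886.    6.]
side [313 211  10  10  57] [0.457 0.222 0.107] [-47.9  -0.3 107.1] [-56. -12. 104.] [-40.  11. 111.]
side [274 224   8   7  32] [0.562 0.217 0.121] [ 56.9   1.5 120.8] [ 52. -12. 118.] [ 62.  11. 123.]
top [  55    9   47   38 1267] [0.818 0.368 0.209] [302.5 168.  208.7] [ -35. -162.  204.] [338. 208. 945.]
top [ 469  145   43  129 2361] [ 0.486 -0.485  0.073] [  23.2 -710.3   72.8] [ -99. -789.   -3.] [ 182. -162.  945.]
top [161 168  12   7  67] [0.563 0.214 0.124] [ 57.4  -1.7 123.8] [ -35. -162.  120.] [ 63.   9. 945.]
top [348 194  13   4  29] [ 0.513 -0.146  0.206] [  29.3 -364.   206. ] [  27. -376.  202.] [  32. -354.  208.]
top [339 201  12   7  52] [ 0.499 -0.144  0.145] [  15.2 -363.2  144.7] [  10. -376.  140.] [  21. -353.  148.]
top [157 217  13  11 127] [0.459 0.219 0.11 ] [-46.   -2.9 110.2] [ -56. -162.  104.] [-35.  10. 945.]
[0.38806322 0.42603228 0.26869381] 6.4833 [ 0.40933977 -0.53392007 -0.131187  ]
```

View pics/end.png

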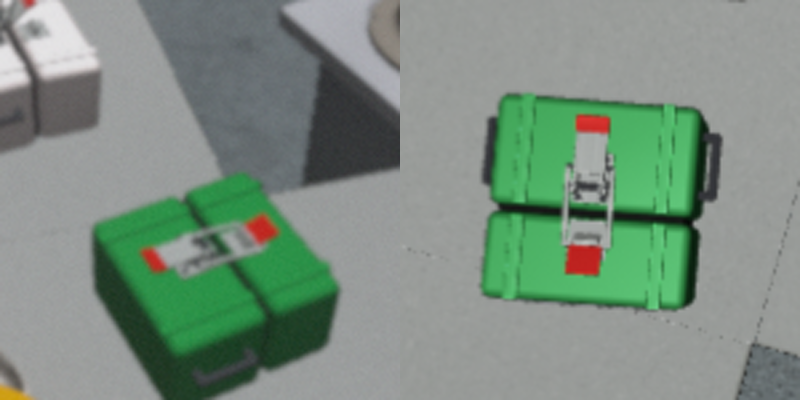

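The lever lies flat (z ≈ 0.121) and the bail tab is just beyond the keeper. The white lever's position is unchanged. As a last check I compare how far the lid moved.

```bash
python3 - <<'E'
from h import *
O=np.array([.5055,.219,0]);a=-.061;R=np.array([[np.cos(a),-np.sin(a),0],[np.sin(a),np.cos(a),0],[0,0,1]])
for f in('top0','top5'):
    c=load(f);h=cv2.cvtColor(c['img'],cv2.COLOR_RGB2HSV)
    for yy in(-50,-35,35,50):
        X=np.arange(-95,95,.5)
        W=np.stack([X/1e3,0*X+yy/1e3,0*X+.1],1)@R.T+O
        T=np.linalg.inv(c['T']);p=W@T[:3,:3].T+T[:3,3]
        uv,_=cv2.projectPoints(p,np.zeros(3),np.zeros(3),c['camera_matrix'],np.array([float(c['k1']),0,0,0]))
        uv=uv[:,0].astype(np.float32)
        v=cv2.remap(c['img'][...,1].astype(np.float32),uv[:,:1],uv[:,1:],cv2.INTER_LINEAR)[:,0]
        hs=cv2.remap(h[...,1].astype(np.float32),uv[:,:1],uv[:,1:],cv2.INTER_LINEAR)[:,0]
        s=(X>-30)&(X<10);on=X[hs>120];print(f,yy,'front edge',on.min(),'seam dark width',(v[s]<90).sum()*.5,'min',v[s].min())
E
```

```text
top0 -50 front edge -82.0 seam dark width 12.5 min 18.4375
top0 -35 front edge -82.0 seam dark width 11.5 min 16.625
top0 35 front edge -82.0 seam dark width 10.0 min 40.80957
top0 50 front edge -82.5 seam dark width 12.0 min 17.875
top5 -50 front edge -78.5 seam dark width 8.0 min 27.157227
top5 -35 front edge -78.5 seam dark width 7.5 min 25.396484
top5 35 front edge -78.5 seam dark width 8.5 min 26.835938
top5 50 front edge -78.5 seam dark width 7.0 min 25.514648
```

```bash
python3 - <<'E'
from h import *
O=np.array([.5055,.219,0]);a=-.061;R=np.array([[np.cos(a),-np.sin(a),0],[np.sin(a),np.cos(a),0],[0,0,1]])
def rect(f,y0,y1,x0=-100,x1=-40,z=.1):
    c=load(f);X,Y=np.meshgrid(np.arange(x0,x1,.5),np.arange(y0,y1,.5),indexing='ij')
    W=np.stack([X/1e3,Y/1e3,0*X+z],-1).reshape(-1,3)@R.T+O
    T=np.linalg.inv(c['T']);p=W@T[:3,:3].T+T[:3,3]
    uv,_=cv2.projectPoints(p,np.zeros(3),np.zeros(3),c['camera_matrix'],np.array([float(c['k1']),0,0,0]))
    uv=uv.reshape(*X.shape,2).astype(np.float32)
    return cv2.remap(cv2.cvtColor(c['img'],cv2.COLOR_RGB2HSV)[...,1],uv[...,0],uv[...,1],cv2.INTER_LINEAR).astype(np.float32)
for A,B in(('top0','top5'),('side0','side5')):
  for y in((-70,-25),(25,70)):
    for nm,xr in(('lid front',(-95,-65)),('rear back (fixed)',(65,95))):
        p=rect(A,*y,*xr);q=rect(B,*y,*xr)
        e=[np.interp(0,0*[0],[0]) if 0 else 0]
        # edge position by area: mean saturated width
        ar=[(np.clip((m-60)/120,0,1)).mean()*(xr[1]-xr[0]) for m in(p,q)]
        print(A,y,nm,'green extent',np.round(ar,2),'change',round(ar[1]-ar[0],2))
E
```

```text
top0 (-70, -25) lid front green extent [12.19  9.37] change -2.82
top0 (-70, -25) rear back (fixed) green extent [9.9 9.9] change 0.0
top0 (25, 70) lid front green extent [12.92 10.03] change -2.88
top0 (25, 70) rear back (fixed) green extent [10.55 10.54] change -0.01
side0 (-70, -25) lid front green extent [10.62 10.99] change 0.36
side0 (-70, -25) rear back (fixed) green extent [16.74 16.42] change -0.32
side0 (25, 70) lid front green extent [12.22 10.4 ] change -1.82
side0 (25, 70) rear back (fixed) green extent [22.19 22.02] change -0.17
```

```bash
python3 - <<'E'
from h import *
O=np.array([.5055,.219,0]);a=-.061;R=np.array([[np.cos(a),-np.sin(a),0],[np.sin(a),np.cos(a),0],[0,0,1]])
for f in('top0','top5','side0','side5'):
    c=load(f);Q=(cloud(c)-O)@R*1000
    out=[]
    for x0,x1 in((-68,-22),(2,68)):
        m=(Q[...,0]>x0)&(Q[...,0]<x1)&(abs(Q[...,1])<48)&(abs(Q[...,1])>24)&(abs(Q[...,2]-100)<7)
        P=Q[m];A=np.c_[P[:,:2],np.ones(len(P))];s=np.linalg.lstsq(A,P[:,2],rcond=None)[0]
        r=P[:,2]-A@s;k=abs(r)<2;s=np.linalg.lstsq(A[k],P[k,2],rcond=None)[0]
        out+=[s[0].round(4),len(P),r[k].std().round(2), (s[0]*(x0+x1)/2+s[2]).round(2)]
    print(f,'lid slope,n,sd,zmid',out[:4],'rear',out[4:],'diff',out[0]-out[4])
E
```

```text
top0 lid slope,n,sd,zmid [np.float64(0.0568), 524, np.float64(1.03), np.float64(100.1)] rear [np.float64(0.0036), 737, np.float64(1.0), np.float64(101.97)] diff 0.053200000000000004
top5 lid slope,n,sd,zmid [np.float64(-0.0012), 528, np.float64(0.99), np.float64(101.79)] rear [np.float64(0.0027), 736, np.float64(1.01), np.float64(102.01)] diff -0.0039
side0 lid slope,n,sd,zmid [np.float64(0.0403), 188, np.float64(0.95), np.float64(97.04)] rear [np.float64(-0.0027), 462, np.float64(0.99), np.float64(98.74)] diff 0.043000000000000003
side5 lid slope,n,sd,zmid [np.float64(-0.0025), 294, np.float64(0.93), np.float64(98.77)] rear [np.float64(-0.0041), 430, np.float64(0.97), np.float64(98.83)] diff 0.0016000000000000003
```

The deck slope puts the lid at 0.053 rad before and about 0 now, so it is shut. Handing in.

```bash
python3 -c "
from cell import job
print(job.hand_in())"
```

```text
the job is handed in; nothing more can be done
None
```

The green case's latch is closed and the job is handed in; the last move ended at about 6.5 s of the 38 s. I tipped the bail over the keeper with the shut fingers, swung the lever over in an arc, and pressed it flat (about 7 N, contact at z = 0.120). I then backed the arm well clear of the cases.

**Last checks:**
- **Lever:** its red end is level at z of about 0.121 to 0.124, pointing to case +x.
- **Bail:** its tab lies at case x of about -40 to -56 mm and z of about 107 to 110 mm. That puts the bar behind the keeper near the deck; I inferred the bar's position from the tab and did not measure it directly.
- **Lid:** the deck's tilt relative to the rear half went from 0.053 to -0.004 rad in the top view and from 0.043 to 0.002 rad in the side view, so it is shut.
- **White case:** the red parts of its latch are where they were at the start, so its lever is still open.

**Check that disagreed:** judging the lid from the colour edge of its front in the pictures gave only about 3 to 4 mm of travel against the expected 5 mm (the side view was scattered, even showing none at one spot). I trusted the tilt measurement instead, because pixels are about 2 mm and the edges are rounded.

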